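# Clear the bore checker and hold the next tube over its window

## Task

Take the plain black tube off the bore checker's window and put it fully down into the empty middle hole of the rack, letting go of it; then take the tube with the yellow band out of the rack, carry it over the blue frame and finish holding it upright and still, centred over the window with its lower end about 1 cm above it, never letting it touch the checker. The program ends while the gripper still holds the tube there; do not knock the blue frame, and leave the white-banded tube and everything else where it stands.

Things in the scene. Friction and masses are not known exactly. Their poses are not given: they have to be found in the camera images.
- checker: bore checker, a grey box 104x104 mm, fixed to the bench; origin at the centre of its underside, z up. A round white light plate (60 mm across) with a dark round window (34 mm across) is in the middle of its top
- window (a point): centre of the checker's window, on the top face of the light plate, 48 mm above the bench
- guard: blue frame of four upright walls 5 mm thick round the checker, open above; 190x190 mm outside, 180 mm inside (corner posts 10 mm thick), 71 mm tall, fixed; origin on the bench at its centre, sides parallel to its x and y axes
- rack: aluminium tube rack fixed to the bench, 62 mm (its x) by 205 mm (its y), top at 28 mm; origin at the centre of its underside. Three holes of 32 mm diameter in a row along its y, 65 mm apart, the middle one at its centre; the hole floor is 8 mm above the bench, so a tube goes 20 mm deep and stands 39 mm proud
- hole_middle (a point): centre of the floor of the rack's middle hole, which is empty at the start; axes as the rack's
- old_tube_mid (a point): cut black rubber tube, 27 mm in diameter, 59 mm long, about 30 g, standing on end; plain, without a band; starts on the checker's light plate, not quite centred. This point is the middle of the tube (on its axis, 29.5 mm from either end); its y axis runs along the tube.
- next_tube_mid (a point): cut black rubber tube, 27 mm in diameter, 59 mm long, about 30 g, standing on end; with a yellow band near its top; starts in the left or right hole of the rack. This point is the middle of the tube (on its axis, 29.5 mm from either end); its y axis runs along the tube.
- spare_tube_mid (a point): cut black rubber tube, 27 mm in diameter, 59 mm long, about 30 g, standing on end; with a white band near its top; starts in the other outer hole of the rack and stays there. This point is the middle of the tube (on its axis, 29.5 mm from either end); its y axis runs along the tube.
- dropper: amber dropper bottle with black top, 34 mm wide, 102 mm tall, standing between the checker and the rack; origin at the centre of its underside, z up; loose, stays where it is
- spray: small white bottle with green cap, 36x42 mm, 106 mm tall, standing at the right of the checker; origin at the centre of its underside, z up; loose, stays where it is
- measure: black pocket tape measure, 58x71x32 mm, at the far right; origin at the centre of its underside, z up; loose, stays where it is
- stamp: rubber stamp with turned wooden handle, 25x34 mm, 64 mm tall, at the back; origin at the centre of its underside, z up; loose, stays where it is
Not all that is in view belongs to the job. Of the things that look like the checker, the smaller one is meant.

How it is judged:
By the outcome, as a careful person would: the job done as asked, in the order asked, and still so for the second after the job is handed in, while the arm keeps its last pose, push and grip.
It also fails if it takes over 61 s, if anything falls off the work surface, if the arm or the gripper's body presses on something with over 40 N, if the wrist force passes 120 N, or if a joint passes its speed limit or range.

## Robot

A 6-joint arm with a two-finger parallel gripper is mounted at the origin on a cart in front of the work surface, level with it; the furniture and walls round the work are solid. World frame = base frame: x ahead of the robot, y to its left, z up, the work surface at z = 0. Lengths are in m, angles in degrees, forces in N, time in s.
With the tool pointing down it reaches from about 0.4 to 0.825 m from the base axis. Payload 7 kg.
Tool frame: the origin (TCP) lies at the centre of the arm's flange, where the gripper is bolted on; the fingertips stand 178 mm ahead of it and the grasp point (between the pads) lies 159 mm ahead of it (tip_reach is the distance from the TCP to the fingertips, in m); z points along the fingers, y is the line along which they close (so a half turn about z gives the same grasp; the last joint's range is limited). The gripper opens to 88 mm and grips with 3 to 60 N. Pads are 19 mm wide; open, the fingers measure 130 mm over their backs; the gripper's body (78 mm by 193 mm) begins 47 mm behind the grasp point.
Start: joints at [-47.664, 20.546, 0.682, 0, -70.136, -16.507], TCP at [0.294, -0.608, 0.405] pointing down, gripper open.
Joint ranges: [-176.03, 176.03], [-82.01, 121.73], [-58.28, 71.71], [-173.87, 95.51], [-174.79, -0.11], [-173.66, 173.66]. Speed limits (degrees/s): [136.94, 136.94, 172.46, 180, 180, 180].

## Interface

Orientations are given as [roll, pitch, yaw] about the fixed x, y, z axes, in that order (R = Rz(yaw) Ry(pitch) Rx(roll)).
In Python, from plant import * gives the robot as it stands.
- The arm moves only by the shell command python3 -m handwheel 'ROWS'. ROWS is JSON, a list of rows, each a list of 7 numbers: the opening, from -1 (shut) to 1 (fully open), then the shift along the tool's x, y, z as a fraction of full scale, then the turn, a rotation vector about the tool's x, y, z as a fraction of full scale. A call has 1 to 5 rows; each row shifts and turns the commanded pose from where the row before left it, along the tool's axes as they then stand; what a row does not reach is not made up. Full scale, the value 1, is 0.025 m for a shift and 6 degrees for a turn. A row lasts 1/8 s, in which the tool goes at most 62.5 mm and 10.7 degrees, less where a joint would pass 70% of its speed; a pose out of reach is approached as far as the arm can. A call with a number of a shift or a turn outside -1 to 1 is refused whole. A call with a gripper value outside its range is refused whole. The fingers move at their own pace and stop on an object; the grip force is fixed at half the most. Time passes only in rows, so rows that do not move let the fingers close. It gives the time, the measured TCP pose, the force, the opening and the grip force at its end, in the units of the state.
- get_obs(): the state, without advancing time (a new reading comes with each control period).
- snapshot(name): name is "scene" or "top"; returns a dict with "color" (384x512x3 uint8, red, green, blue), "fx", "fy", "cx", "cy" (pixels), "k1" (the pictures are not rectified: a ray, as slopes to the right and down, at radius r is drawn at 1 + k1 r^2 times it, then the intrinsics apply), "R" (3x3) and "t" (3): a world point X has camera coordinates R X + t. Camera axes: x right, y down, z forward; pixel columns grow to the right and rows downward; lengths in m; the calibration is good to about 2 mm. A picture is of the moment at which its call begins. There is no depth.
- close_job(): hands the job in; it is judged then, once.
The state is a dict: "clock": time; "joint_pos": joint angles; "qvel": joint speeds; "tau": joint torques, N m; "tool_pos": TCP position; "orientation": TCP orientation; "force": force on the tool from outside, world axes, zero at the start; "moment": the same for the moment, N m; "opening": finger opening in m; "gripper_force": force on a finger pad.
Only numpy, scipy, OpenCV 4.12 (cv2) and the standard library are available. Lean on these libraries where they do the work, as an engineer would, in place of code of your own. Each camera call takes 0.05 s, during which the arm holds its last target. There are 200 camera calls.

## Working session

There is one attempt and no reset: what is moved stays moved. The work goes in short steps, Python scripts to look and compute and a shell command to move; the robot and the scene stay as the last step left them, time stands still between calls to the robot, and variables do not carry over. Pictures are saved under pics/ and viewed, at most 10 in all, crops included, and the job is handed in when it is done.

```bash
ls; mkdir -p pics; python3 - <<'E'
from plant import *
import cv2
o=get_obs();print(o)
for n in("scene","top"):
    s=snapshot(n);cv2.imwrite(f"pics/{n}0.png",s["color"][:,:,::-1]);print({k:v for k,v in s.items() if k!="color"})
E
```

```text
pics
{'clock': 0.0, 'joint_pos': array([-4.76612155e+01,  2.05925311e+01,  6.36019232e-01, -2.05534714e-02,
       -7.01382911e+01, -1.65056643e+01]), 'qvel': array([ 0.01108818,  0.04038314, -0.02291516, -0.12613512, -0.06396278,
        0.09563037]), 'tau': array([ 9.60592624e-04, -5.82714808e+01,  2.93067062e+01,  6.99717969e+00,
        7.08267806e-03, -1.63276868e-04]), 'tool_pos': array([ 0.29404028, -0.60738224,  0.40372578]), 'orientation': array([ 1.79903614e+02, -8.41163466e-03, -1.54173872e+02]), 'force': array([-0.91541405, -0.34900191, -0.48915831]), 'moment': array([ 0.0009278 , -0.02543619,  0.0153103 ]), 'gripper_force': 0.0, 'opening': 0.08750948848567336}
{'fx': 433.128054528777, 'fy': 433.128054528777, 'cx': 248.9200322700091, 'cy': 191.38392663931873, 'k1': 0.052106623283073236, 'R': array([[-0.60987942, -0.7923257 ,  0.01634272],
       [-0.58930059,  0.4396231 , -0.67783209],
       [ 0.52987915, -0.42302661, -0.73503508]]), 't': array([0.24099834, 0.42302027, 0.95689777])}
{'fx': 406.0114238455127, 'fy': 406.0114238455127, 'cx': 258.00342724233093, 'cy': 190.08694768634848, 'k1': -0.0769392146020812, 'R': array([[-0.02249603, -0.99942729,  0.02527899],
       [-0.98085396,  0.01717138, -0.19398623],
       [ 0.19344105, -0.02915892, -0.9806785 ]]), 't': array([-0.11225751,  0.58135145,  0.97859299])}
```

View pics/scene0.png

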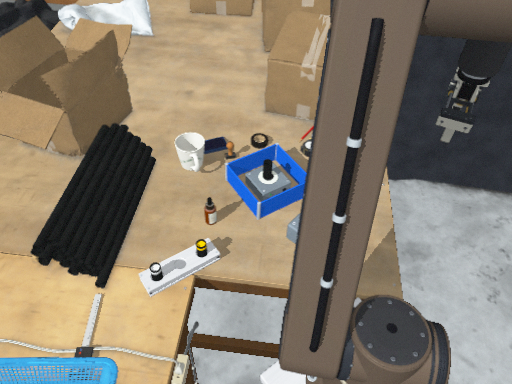

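View pics/top0.png

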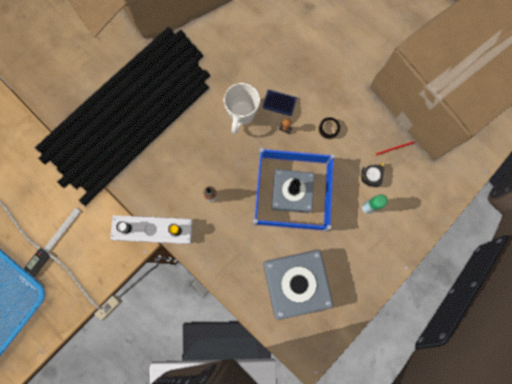

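The top view shows, in pixels:
- **Smaller checker:** inside the blue frame at (293,190), with the plain tube on it at about (295,185).
- **Bigger look-alike:** at (298,285).
- **Rack:** at (150,229), with the white-banded tube at (123,228), the empty hole at (150,229) and the yellow-banded tube at (175,230).

Other things that could be taken for a tube or a round target:
- the black tube pile (125,110)
- the black ring (329,128)
- the dropper (210,192)
- the round white object (373,175)

By the description I choose the tube at (295,185) as the old one, the yellow one at (175,230) as the next, and the framed checker. I'll check this in a close crop.

```bash
cat > h.py <<'E'
from plant import *
import cv2, numpy as np
def ray(s,uv):
    K=np.array([[s["fx"],0,s["cx"]],[0,s["fy"],s["cy"]],[0,0,1.]])
    p=cv2.undistortPoints(np.array(uv,float).reshape(-1,1,2),K,np.array([s["k1"],0,0,0]))[:,0]
    R=np.array(s["R"]);return -R.T@s["t"],np.c_[p,np.ones(len(p))]@R
def plane(s,uv,z):
    c,d=ray(s,uv);return c+d*((z-c[2])/d[:,2])[:,None]
def proj(s,X):
    K=np.array([[s["fx"],0,s["cx"]],[0,s["fy"],s["cy"]],[0,0,1.]])
    return cv2.projectPoints(np.array(X,float).reshape(-1,1,3),cv2.Rodrigues(np.array(s["R"]))[0],np.array(s["t"],float),K,np.array([s["k1"],0,0,0,0.]))[0][:,0]
def tri(a,ua,b,ub):
    (c1,d1),(c2,d2)=ray(a,ua),ray(b,ub);d1,d2=d1[0]/np.linalg.norm(d1),d2[0]/np.linalg.norm(d2)
    k=np.linalg.lstsq(np.c_[d1,-d2],c2-c1,rcond=None)[0];p,q=c1+k[0]*d1,c2+k[1]*d2
    return (p+q)/2,np.linalg.norm(p-q)
def blobs(m,a=15):
    n,l,st,ce=cv2.connectedComponentsWithStats(m.astype(np.uint8));return [(tuple(st[i]),ce[i].round(2),l==i) for i in range(1,n) if st[i][4]>=a]
E
python3 - <<'E'
from h import *
for n,(x,y,w,h) in dict(top=(95,135,250,125),scene=(130,130,180,170)).items():
    s=snapshot(n);I=s["color"];H=cv2.cvtColor(I,cv2.COLOR_RGB2HSV)
    cv2.imwrite(f"pics/{n}1.png",cv2.resize(I[y:y+h,x:x+w,::-1],None,fx=3,fy=3,interpolation=cv2.INTER_CUBIC))
    b=(H[...,0]>105)&(H[...,0]<125)&(H[...,1]>150)&(H[...,2]>60)
    yl=(H[...,0]>18)&(H[...,0]<35)&(H[...,1]>200)&(H[...,2]>120)
    w_=(H[...,1]<25)&(H[...,2]>215)
    for k,m in dict(blue=b,yellow=yl,white=w_).items():
        print(n,k,[(tuple(map(int,q[0])),q[1]) for q in blobs(m)])
E
```

```text
top blue [((261, 150, 69, 12, 449), array([294.16, 155.87])), ((258, 159, 75, 70, 551), array([313.91, 205.19]))]
top yellow [((170, 225, 9, 9, 58), array([173.64, 228.95]))]
top white [((252, 88, 8, 19, 77), array([255.04,  96.43])), ((233, 115, 5, 16, 52), array([234.37, 121.5 ])), ((369, 169, 10, 11, 83), array([373.66, 173.71])), ((283, 180, 21, 20, 113), array([290.14, 192.54])), ((112, 216, 77, 26, 828), array([150.43, 229.84])), ((120, 223, 5, 7, 27), array([122.11, 226.04])), ((282, 268, 34, 33, 510), array([298.17, 284.26])), ((150, 365, 38, 17, 235), array([160.86, 369.41]))]
scene blue [((227, 145, 80, 72, 2333), array([266.82, 178.95]))]
scene yellow [((197, 241, 9, 10, 63), array([200.76, 245.17]))]
scene white [((90, 0, 62, 35, 1164), array([125.22,  14.16])), ((58, 5, 23, 24, 299), array([68.43, 15.41])), ((185, 133, 20, 18, 214), array([194.87, 139.51])), ((349, 140, 8, 7, 38), array([352.11, 142.87])), ((306, 142, 5, 6, 23), array([307.74, 144.39])), ((175, 144, 23, 27, 263), array([186.84, 158.62])), ((258, 172, 20, 12, 94), array([267.1 , 178.88])), ((334, 216, 8, 7, 34), array([337.32, 219.18])), ((205, 238, 5, 5, 17), array([207.18, 239.82])), ((139, 245, 80, 48, 963), array([176.01, 266.75])), ((198, 258, 21, 12, 24), array([208.12, 263.38])), ((153, 265, 6, 5, 26), array([155.69, 266.92])), ((322, 282, 7, 5, 25), array([324.88, 284.  ])), ((82, 294, 19, 52, 248), array([ 90.91, 319.  ])), ((19, 343, 12, 4, 17), array([ 24.53, 344.59])), ((42, 349, 12, 3, 16), array([ 47.31, 349.94])), ((136, 352, 13, 4, 17), array([141.41, 354.  ])), ((260, 361, 46, 23, 603), array([280.72, 376.06])), ((175, 367, 6, 6, 28), array([177.5, 370. ]))]
```

View pics/top1.png

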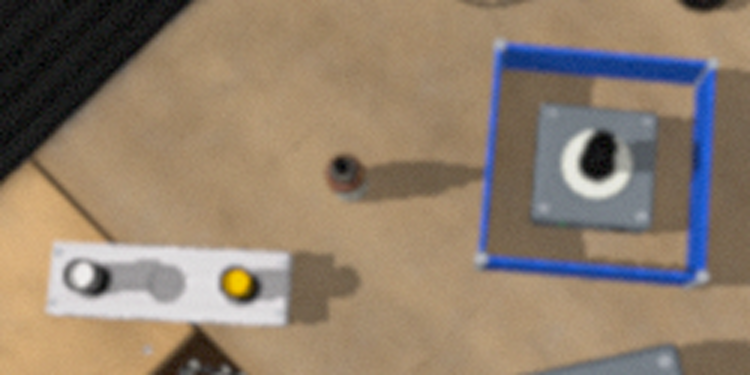

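View pics/scene1.png

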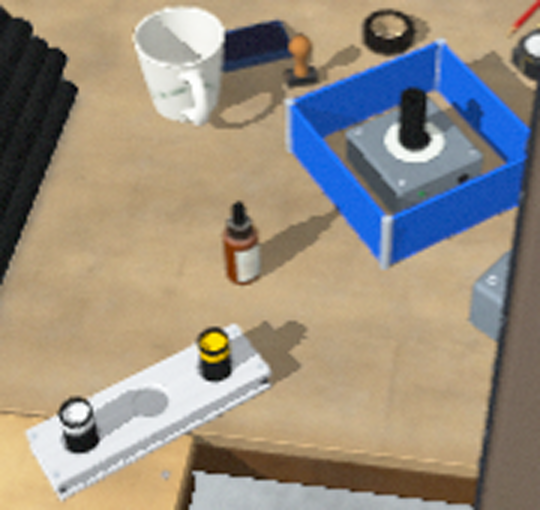

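The crops confirm the choice. In the top crop the plain tube stands on the light plate inside the blue frame at (600,158). The rack has white at (85,277), the empty hole at (163,283) and yellow at (238,283). Next I measure.

```bash
python3 - <<'E'
from h import *
np.set_printoptions(precision=4,suppress=True)
T=snapshot("top");S=snapshot("scene")
def out(n,p):print(n,p)
f=lambda a:np.array(a,float)/3+[95,135]-1/3
g=plane(T,f([(500,45),(712,66),(701,277),(482,260)]),.071)
out("guard",g);print(g.mean(0),np.linalg.norm(g-np.roll(g,-1,0),axis=1)); e=g[1]-g[0];print("yaw",np.degrees(np.arctan2(e[1],e[0])))
c=plane(T,f([(542,103),(655,113),(647,228),(532,220)]),.045)
print("checker",c.mean(0),np.linalg.norm(c-np.roll(c,-1,0),axis=1))
def rng(a,lo,hi,roi):
    x,y,w,h=roi;m=np.zeros(a.shape[:2],bool);m[y:y+h,x:x+w]=((a>=lo)&(a<=hi))[y:y+h,x:x+w];return m
for n,s,pr,tr,rr in(("top",T,(278,172,32,35),(285,172,20,28),(105,205,95,45)),("scene",S,(250,155,35,35),(250,150,35,35),(130,232,95,65))):
    V=cv2.cvtColor(s["color"],cv2.COLOR_RGB2HSV)
    w=rng(np.where(V[...,1]<45,V[...,2],0),185,255,pr); k=rng(V[...,2],0,60,tr)
    for nm,m,z in(("plate",w,.048),("oldtube",k,.0775)):
        b=max(blobs(m),key=lambda q:q[0][4]);cnt=cv2.findContours(b[2].astype(np.uint8),0,1)[0][0]
        hull=cv2.convexHull(cnt);M=cv2.moments(hull);ce=(M["m10"]/M["m00"],M["m01"]/M["m00"])
        P=plane(s,hull[:,0],z);print(n,nm,b[0],np.round(ce,2),plane(s,[ce],z)[0],"ext",np.ptp(P[:,:2],axis=0))
        if nm=="oldtube":
            print("  rect",cv2.minAreaRect(cnt)); globals()[n+"t"]=ce
        else:
            pc,r=cv2.minEnclosingCircle(P[:,:2].astype(np.float32));print("  circ",pc,r)
    m=rng(np.where(V[...,1]<35,V[...,2],0),195,255,rr)
    m=cv2.morphologyEx(m.astype(np.uint8),cv2.MORPH_CLOSE,np.ones((5,5)))
    b=max(blobs(m),key=lambda q:q[0][4]);cnt=cv2.findContours(b[2].astype(np.uint8),0,1)[0][0]
    P=plane(s,cnt[:,0],.028)[:,:2].astype(np.float32)*1000
    print(n,"rack",cv2.minAreaRect(P))
    y=rng(V[...,0],18,35,rr)&(V[...,1]>200)&(V[...,2]>120);b=blobs(y)[0];print(n,"yellow",b[1],plane(s,[b[1]],.064)[0]); globals()[n+"y"]=b[1]
print("tri old",tri(T,topt,S,scenet),"yel",tri(T,topy,S,sceney))
hh=plane(T,f([(163,283)]),.028);print("hole",hh)
E
```

```text
guard [[ 0.6824 -0.1345  0.071 ]
 [ 0.6612 -0.3168  0.071 ]
 [ 0.4795 -0.297   0.071 ]
 [ 0.4975 -0.1151  0.071 ]]
[ 0.5802 -0.2158  0.071 ] [0.1835 0.1827 0.1828 0.186 ]
yaw -96.65387914294297
checker [ 0.5808 -0.2144  0.045 ] [0.0993 0.102  0.099  0.1037]
top plate (np.int32(282), np.int32(179), np.int32(22), np.int32(22), np.int32(171)) [291.77 190.56] [ 0.5782 -0.2115  0.048 ] ext [0.0557 0.0543]
  circ (0.5813988447189331, -0.21527869999408722) 0.029342427849769592
top oldtube (np.int32(289), np.int32(179), np.int32(11), np.int32(15), np.int32(122)) [294.27 186.59] [ 0.5826 -0.2148  0.0775] ext [0.036  0.0262]
  rect ((293.9864807128906, 186.08108520507812), (9.535140991210938, 14.631509780883789), 9.462322235107422)
top rack ((487.7378234863281, 155.8065185546875), (203.05650329589844, 62.43422317504883), 86.58245849609375)
top yellow [173.66 228.92] [0.483  0.0885 0.064 ]
scene plate (np.int32(258), np.int32(171), np.int32(20), np.int32(13), np.int32(119)) [267.33 177.19] [ 0.5786 -0.2109  0.048 ] ext [0.0602 0.0581]
  circ (0.5806697010993958, -0.2132091075181961) 0.030431246384978294
scene oldtube (np.int32(263), np.int32(160), np.int32(10), np.int32(20), np.int32(152)) [267.56 169.52] [ 0.5815 -0.2123  0.0775] ext [0.0705 0.0609]
  rect ((267.17510986328125, 169.45176696777344), (19.165456771850586, 8.834633827209473), 85.91438293457031)
scene rack ((480.8170471191406, 158.56536865234375), (207.35580444335938, 77.19662475585938), 86.2923583984375)
scene yellow [200.76 245.17] [0.4784 0.0946 0.064 ]
tri old (array([ 0.5836, -0.2149,  0.0742]), np.float64(0.0010010542172881596)) yel (array([0.4845, 0.0908, 0.0538]), np.float64(0.0011504342651733807))
hole [[0.4876 0.1588 0.028 ]]
```

The points agree with the given sizes:
- **Window:** about (0.581, -0.2145).
- **Old tube:** about (0.582, -0.2145).
- **Rack:** centre (0.4877, 0.1565), yaw -3.4°.
- **Yellow tube:** about (0.484, 0.091).

First I turn the gripper so it closes along the rack's x axis (yaw -93.4°).

```bash
cat >> h.py <<'E'
def go(x,y,z,yaw=-93.4):
    "shift/turn to a grasp-point target, in tool axes and full-scale units"
    from scipy.spatial.transform import Rotation as Q
    o=get_obs();R=Q.from_euler("xyz",o["orientation"],degrees=True);W=Q.from_euler("xyz",[180,0,yaw],degrees=True)
    g=o["tool_pos"]+R.apply([0,0,.159])
    print("t",round(o["clock"],2),"grasp",g.round(4),"rpy",o["orientation"].round(2),"F",o["force"].round(1),"open",round(o["opening"],4),"gf",round(o["gripper_force"],1))
    print("shift(ideal tool axes)",(W.inv().apply(np.array([x,y,z])-g)/.025).round(3),"turn",((R.inv()*W).as_rotvec(degrees=True)/6).round(3))
E
python3 -m handwheel '[[1,0,0,0,0,0,-1],[1,0,0,0,0,0,-1],[1,0,0,0,0,0,-1],[1,0,0,0,0,0,-1],[1,0,0,0,0,0,-1]]'
python3 -m handwheel '[[1,0,0,0,0,0,-1],[1,0,0,0,0,0,-1],[1,0,0,0,0,0,-1],[1,0,0,0,0,0,-1],[1,0,0,0,0,0,-1]]'
python3 -m handwheel '[[1,0,0,0,0,0,-0.13]]'
python3 -c "
from h import *
go(.582,-.2145,.2)"
```

```text
clock: 0.92
tool_pos: [0.294, -0.6075, 0.4046]
orientation: [180.0, 0.0, -124.0]
force: [-1.2, -0.1, -1.2]
opening: 0.0877
gripper_force: 0.0
clock: 1.55
tool_pos: [0.2941, -0.6075, 0.4046]
orientation: [180.0, 0.0, -94.0]
force: [0.2, -0.5, -1.3]
opening: 0.0877
gripper_force: 0.0
clock: 1.68
tool_pos: [0.2941, -0.6075, 0.4046]
orientation: [180.0, 0.0, -93.4]
force: [-0.1, -0.0, 0.3]
opening: 0.0874
gripper_force: 0.0
t 1.68 grasp [ 0.2941 -0.6075  0.2456] rpy [ 1.800e+02  1.000e-02 -9.339e+01] F [-0.1 -0.   0.3] open 0.0874 gf 0.0
shift(ideal tool axes) [-16.376 -10.565   1.824] turn [0.    0.001 0.001]
```

```bash

python3 -m handwheel '[[1,-0.96,-0.62,0,0,0,0],[1,-0.96,-0.62,0,0,0,0],[1,-0.96,-0.62,0,0,0,0],[1,-0.96,-0.62,0,0,0,0],[1,-0.96,-0.62,0,0,0,0]]' >/dev/null
python3 -m handwheel '[[1,-0.96,-0.62,0,0,0,0],[1,-0.96,-0.62,0,0,0,0],[1,-0.96,-0.62,0,0,0,0],[1,-0.96,-0.62,0,0,0,0],[1,-0.96,-0.62,0,0,0,0]]' >/dev/null
python3 -m handwheel '[[1,-0.96,-0.62,0,0,0,0],[1,-0.96,-0.62,0,0,0,0],[1,-0.96,-0.62,0,0,0,0],[1,-0.96,-0.62,0,0,0,0],[1,-0.96,-0.62,0,0,0,0]]' >/dev/null
python3 -m handwheel '[[1,-0.96,-0.62,0,0,0,0],[1,-0.96,-0.62,0,0,0,0],[1,0,0,0,0,0,0]]'
python3 -c "
from h import *
go(.582,-.2145,.14)"
```

```text
clock: 3.92
tool_pos: [0.5821, -0.2145, 0.4044]
orientation: [180.0, 0.0, -93.4]
force: [0.4, -0.3, -0.1]
opening: 0.0874
gripper_force: 0.0
t 3.92 grasp [ 0.5821 -0.2145  0.2454] rpy [ 1.7999e+02  1.0000e-02 -9.3390e+01] F [ 0.4 -0.3 -0.1] open 0.0874 gf 0.0
shift(ideal tool axes) [1.000e-03 5.000e-03 4.218e+00] turn [0.001 0.001 0.002]
```

```bash

python3 -m handwheel '[[1,0,0,1,0,0,0],[1,0,0,1,0,0,0],[1,0,0,1,0,0,0],[1,0,0,1,0,0,0],[1,0,0,0.8,0,0,0]]' >/dev/null
python3 -m handwheel '[[1,0,0,0.8,0,0,0],[1,0,0,0.54,0,0,0],[1,0,0,0,0,0,0]]'
python3 -m handwheel '[[-1,0,0,0,0,0,0],[-1,0,0,0,0,0,0],[-1,0,0,0,0,0,0],[-1,0,0,0,0,0,0],[-1,0,0,0,0,0,0]]'
python3 -m handwheel '[[-1,0,0,0,0,0,0],[-1,0,0,0,0,0,0]]'
python3 - <<'E'
from h import *
go(.582,-.2145,.2)
s=snapshot("scene");cv2.imwrite("pics/scene2.png",cv2.resize(s["color"][90:230,180:340,::-1],None,fx=4,fy=4))
E
```

```text
clock: 4.92
tool_pos: [0.5807, -0.2162, 0.2503]
orientation: [179.9, 0.0, -93.4]
force: [0.4, 0.3, 0.8]
opening: 0.0873
gripper_force: 0.0
clock: 5.55
tool_pos: [0.5812, -0.2158, 0.2513]
orientation: [-180.0, 0.0, -93.4]
force: [-0.1, -0.4, -0.6]
opening: 0.043
gripper_force: 0.0
clock: 5.8
tool_pos: [0.5813, -0.2159, 0.2512]
orientation: [-180.0, -0.0, -93.4]
force: [-0.1, 0.4, 0.3]
opening: 0.0267
gripper_force: 30.0
t 5.8 grasp [ 0.5813 -0.2159  0.0922] rpy [-180.     -0.    -93.39] F [-0.1  0.4  0.3] open 0.0267 gf 30.0
shift(ideal tool axes) [-0.056 -0.025 -4.314] turn [-0.    -0.     0.002]
```

View pics/scene2.png

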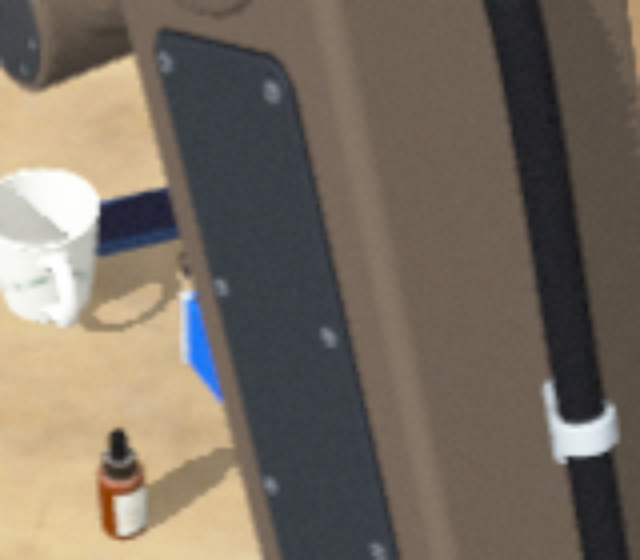

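The arm hides the tube in this view. The opening of 26.7 mm at 30 N shows that it is gripped. Now I lift it and carry it above the middle hole.

```bash

python3 -m handwheel '[[-1,0,0,-0.5,0,0,0],[-1,0,0,-1,0,0,0],[-1,0,0,-1,0,0,0],[-1,0,0,-1,0,0,0],[-1,0,0,-1,0,0,0]]' >/dev/null
python3 -m handwheel '[[-1,0,0,-0.8,0,0,0],[-1,0,0,0,0,0,0]]'
python3 -c "
from h import *
go(.4877,.1565,.22)"
```

```text
clock: 6.72
tool_pos: [0.5815, -0.2159, 0.3863]
orientation: [-179.8, -0.0, -93.4]
force: [0.1, 0.4, -1.8]
opening: 0.0268
gripper_force: 30.0
t 6.72 grasp [ 0.5821 -0.216   0.2273] rpy [-1.7977e+02 -2.0000e-02 -9.3380e+01] F [ 0.1  0.4 -1.8] open 0.0268 gf 30.0
shift(ideal tool axes) [-14.651   4.654   0.291] turn [-0.039 -0.004  0.004]
```

```bash

python3 -m handwheel '[[-1,-0.6,0.2,0,0,0,0],[-1,-1,0.32,0,0,0,0],[-1,-1,0.32,0,0,0,0],[-1,-1,0.32,0,0,0,0],[-1,-1,0.32,0,0,0,0]]' >/dev/null
python3 -m handwheel '[[-1,-1,0.32,0,0,0,0],[-1,-1,0.32,0,0,0,0],[-1,-1,0.32,0,0,0,0],[-1,-1,0.32,0,0,0,0],[-1,-1,0.32,0,0,0,0]]' >/dev/null
python3 -m handwheel '[[-1,-1,0.32,0,0,0,0],[-1,-1,0.32,0,0,0,0],[-1,-1,0.32,0,0,0,0],[-1,-1,0.32,0,0,0,0],[-1,-1,0.32,0,0,0,0]]' >/dev/null
python3 -m handwheel '[[-1,-0.05,0,0,0,0,0],[-1,0,0,0,0,0,0]]'
python3 - <<'E'
from h import *
go(.4877,.1565,.11)
s=snapshot("scene");cv2.imwrite("pics/scene3.png",cv2.resize(s["color"][120:310,90:290,::-1],None,fx=3,fy=3))
E
```

```text
clock: 8.85
tool_pos: [0.4856, 0.1567, 0.3831]
orientation: [179.9, -0.0, -93.3]
force: [0.4, -0.2, 0.4]
opening: 0.0262
gripper_force: 30.0
t 8.85 grasp [0.4855 0.1566 0.2241] rpy [ 1.7995e+02 -4.0000e-02 -9.3350e+01] F [ 0.4 -0.2  0.4] open 0.0262 gf 30.0
shift(ideal tool axes) [-2.000e-03 -8.800e-02  4.565e+00] turn [ 0.008 -0.006  0.009]
```

View pics/scene3.png

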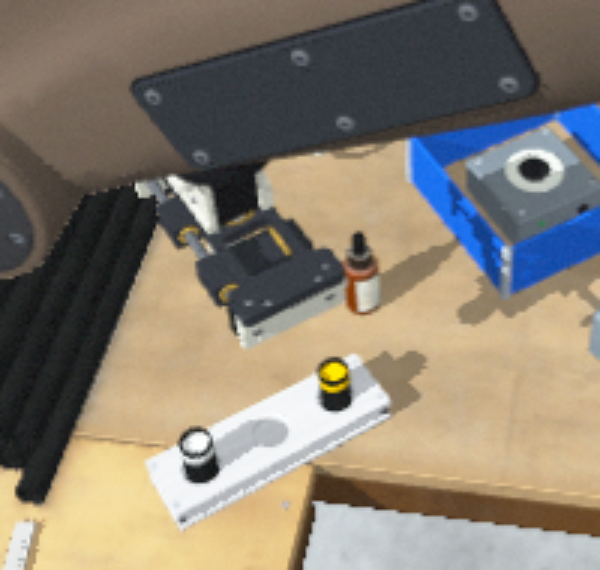

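The scene crop shows:
- The gripper is above the rack, with the near finger hiding the tube.
- The hole is at crop (268,432).
- The window on the checker is now free, at (535,170).

I lower to just above the hole and refine the hole and window positions.

```bash

python3 -m handwheel '[[-1,0,-0.08,0.9,0,0,0],[-1,0,0,0.9,0,0,0],[-1,0,0,0.9,0,0,0],[-1,0,0,0.9,0,0,0],[-1,0,0,0.7,0,0,0]]' >/dev/null
python3 -m handwheel '[[-1,0,0,0,0,0,0]]'
python3 - <<'E'
from h import *
np.set_printoptions(precision=4,suppress=True)
go(.4877,.1565,.09)
s=snapshot("scene");t=snapshot("top")
x,y,w,h=255,168,28,20
V=cv2.cvtColor(s["color"],cv2.COLOR_RGB2HSV)
for nm,m in(("window",V[...,2]<70),("plate",(V[...,1]<45)&(V[...,2]>185))):
    q=np.zeros_like(m);q[y:y+h,x:x+w]=m[y:y+h,x:x+w];b=max(blobs(q),key=lambda z:z[0][4])
    hu=cv2.convexHull(cv2.findContours(b[2].astype(np.uint8),0,1)[0][0]);P=plane(s,hu[:,0],.048)
    M=cv2.moments(hu);print(nm,b[0],plane(s,[(M["m10"]/M["m00"],M["m01"]/M["m00"])],.048)[0],np.ptp(P[:,:2],axis=0))
a=cv2.imread("pics/top0.png",0);print(a[216:244,136:166:1])
big=np.hstack([cv2.resize(s["color"][200:300,120:240,::-1],(480,400),interpolation=2),cv2.resize(t["color"][190:270,100:160,::-1],(300,400),interpolation=2)]);cv2.imwrite("pics/both4.png",big)
E
```

```text
clock: 9.65
tool_pos: [0.4878, 0.1555, 0.2749]
orientation: [179.9, -0.1, -93.5]
force: [0.2, 0.2, -0.5]
opening: 0.0264
gripper_force: 30.0
t 9.65 grasp [0.4874 0.1552 0.1159] rpy [179.86  -0.12 -93.46] F [ 0.2  0.2 -0.5] open 0.0264 gf 30.0
shift(ideal tool axes) [-0.051 -0.011  1.038] turn [ 0.023 -0.019 -0.011]
window (np.int32(263), np.int32(171), np.int32(10), np.int32(8), np.int32(52)) [ 0.5852 -0.2167  0.048 ] [0.0325 0.0256]
plate (np.int32(255), np.int32(168), np.int32(28), np.int32(20), np.int32(218)) [ 0.5747 -0.2097  0.048 ] [0.0439 0.1   ]
[[173 166 168 168 167 168 161 155 159 157 161 161 158 160 160 165 168 168
  161 150 150 154 159 155 155 152 151 152 154 146]
 [205 201 199 201 199 199 197 191 193 194 193 190 191 191 193 195 197 196
  187 172 178 178 182 177 170 167 168 169 165 161]
 [217 218 219 217 221 219 218 218 220 217 220 219 217 217 219 220 219 217
  211 207 202 207 206 205 200 197 196 200 194 192]
 [220 221 220 221 220 220 221 222 224 222 224 224 223 221 222 222 222 221
  220 222 221 219 219 219 217 216 218 217 219 215]
 [222 221 224 221 215 214 210 214 216 21
[... 2260 characters left out ...]
220 222 220 221 219 221
  221 219 221 221 221 220 219 219 221 219 219 220]
 [220 222 220 215 220 220 219 220 221 222 220 221 222 222 222 222 220 219
  220 222 222 220 224 221 222 220 221 223 222 222]
 [206 209 205 200 199 196 199 204 211 206 213 211 212 218 215 217 218 219
  218 220 222 223 220 222 224 223 222 221 221 221]
 [170 171 169 167 169 165 168 174 175 172 180 183 186 191 195 196 202 206
  205 204 203 204 200 208 211 211 206 205 202 202]
 [150 152 154 152 155 152 154 155 155 158 158 158 161 167 169 168 173 179
  177 175 178 166 155 153 160 169 172 167 165 168]
 [149 149 150 149 153 155 155 154 158 156 158 158 153 153 156 157 160 162
  161 161 157 146 120 100 100 120 136 139 143 143]]
```

View pics/both4.png

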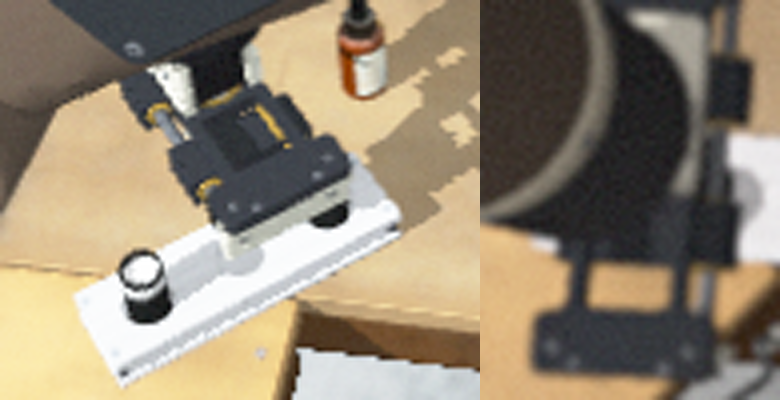

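In this picture the tube is still behind the near finger, with the hole rim just under it at (240,260) on the left panel. The rim fit in the first top image, centred at (150.05,229.05), agrees with the rack centre (0.4876,0.1564). The tube sits 1.4 mm off the pads' centre in y, so a grasp y of about 0.155 is right. I go down in steps and watch the force.

```bash

python3 -m handwheel '[[-1,0,0,0.8,0,0,0],[-1,0,0,0.7,0,0,0],[-1,0,0,0,0,0,0],[-1,0,0,0,0,0,0]]'
python3 -m handwheel '[[-1,0,0,0.16,0,0,0],[-1,0,0,0.16,0,0,0],[-1,0,0,0,0,0,0]]'
python3 -c "
from h import *
go(.4877,.155,.052)"
```

```text
clock: 10.25
tool_pos: [0.4886, 0.1567, 0.2398]
orientation: [-179.9, 0.0, -93.4]
force: [-0.1, -0.1, -0.6]
opening: 0.0266
gripper_force: 30.0
clock: 10.62
tool_pos: [0.4883, 0.1567, 0.2309]
orientation: [-180.0, 0.0, -93.4]
force: [-0.3, 0.2, 2.9]
opening: 0.0268
gripper_force: 30.0
t 10.62 grasp [0.4884 0.1567 0.0719] rpy [-1.7997e+02  1.0000e-02 -9.3370e+01] F [-0.3  0.2  2.9] open 0.0268 gf 30.0
shift(ideal tool axes) [0.069 0.023 0.798] turn [-0.006  0.002  0.004]
```

A slight 2.9 N touch at rim height. I lift a little, correct y by 1.7 mm and go down again.

```bash

python3 -m handwheel '[[-1,0,0,-0.16,0,0,0],[-1,0.07,0.02,0,0,0,0],[-1,0,0,0.16,0,0,0],[-1,0,0,0.12,0,0,0],[-1,0,0,0,0,0,0]]'
python3 -c "
from h import *
go(.4877,.155,.052)"
```

```text
clock: 11.25
tool_pos: [0.4874, 0.1547, 0.2272]
orientation: [180.0, -0.0, -93.4]
force: [-0.2, -0.8, -0.9]
opening: 0.0266
gripper_force: 30.0
t 11.25 grasp [0.4873 0.1547 0.0682] rpy [ 1.7996e+02 -3.0000e-02 -9.3390e+01] F [-0.2 -0.8 -0.9] open 0.0266 gf 30.0
shift(ideal tool axes) [-0.015 -0.017  0.647] turn [ 0.007 -0.006  0.001]
```

In, with no load on the wrist. I continue to the hole floor in small steps.

```bash

python3 -m handwheel '[[-1,0,0,0.2,0,0,0],[-1,0,0,0.2,0,0,0],[-1,0,0,0,0,0,0]]'
python3 -m handwheel '[[-1,0,0,0.1,0,0,0],[-1,0,0,0.1,0,0,0],[-1,0,0,0,0,0,0]]'
python3 -c "
from h import *
go(.4877,.155,.052)"
```

```text
clock: 11.62
tool_pos: [0.4873, 0.1547, 0.2171]
orientation: [179.9, -0.0, -93.4]
force: [-0.4, 0.1, 0.1]
opening: 0.0265
gripper_force: 30.0
clock: 12.0
tool_pos: [0.4874, 0.1548, 0.2125]
orientation: [180.0, -0.0, -93.4]
force: [0.4, 0.4, 0.0]
opening: 0.0271
gripper_force: 30.0
t 12.0 grasp [0.4874 0.1548 0.0535] rpy [ 1.7999e+02 -1.0000e-02 -9.3400e+01] F [0.4 0.4 0. ] open 0.0271 gf 30.0
shift(ideal tool axes) [-0.01  -0.011  0.06 ] turn [ 0.002 -0.002  0.001]
```

```bash

python3 -m handwheel '[[-1,0,0,0.06,0,0,0],[-1,0,0,0,0,0,0]]'
python3 -m handwheel '[[1,0,0,0,0,0,0],[1,0,0,0,0,0,0],[1,0,0,0,0,0,0],[1,0,0,0,0,0,0],[1,0,0,0,0,0,0]]'
python3 -m handwheel '[[1,0,0,-0.5,0,0,0],[1,0,0,-0.8,0,0,0],[1,0,0,-0.8,0,0,0],[1,0,0,-0.8,0,0,0],[1,0,0,0,0,0,0]]'
python3 -c "
from h import *
go(.4841,.0911,.12)"
```

```text
clock: 12.25
tool_pos: [0.4875, 0.1548, 0.2112]
orientation: [-180.0, 0.0, -93.4]
force: [0.2, 0.1, -0.9]
opening: 0.0263
gripper_force: 30.0
clock: 12.88
tool_pos: [0.4875, 0.1548, 0.2111]
orientation: [180.0, -0.0, -93.4]
force: [0.5, -0.3, 0.1]
opening: 0.0712
gripper_force: 0.0
clock: 13.5
tool_pos: [0.488, 0.1551, 0.2859]
orientation: [-179.8, 0.1, -93.4]
force: [0.1, 0.0, 0.4]
opening: 0.0877
gripper_force: 0.0
t 13.5 grasp [0.4885 0.1555 0.1269] rpy [-1.7982e+02  1.4000e-01 -9.3370e+01] F [0.1 0.  0.4] open 0.0877 gf 0.0
shift(ideal tool axes) [2.582 0.023 0.278] turn [-0.03   0.024  0.004]
```

```bash

python3 -m handwheel '[[1,0.8,0,-0.5,0,0,0],[1,0.9,0,0,0,0,0],[1,0.88,0.02,0,0,0,0],[1,0,0,0,0,0,0]]'
python3 - <<'E'
from h import *
go(.4841,.0911,.052)
s=snapshot("scene");cv2.imwrite("pics/scene5.png",cv2.resize(s["color"][200:300,120:240,::-1],None,fx=4,fy=4,interpolation=2))
E
```

```text
clock: 14.0
tool_pos: [0.4826, 0.0882, 0.2957]
orientation: [179.9, -0.0, -93.5]
force: [0.2, 0.2, 0.2]
opening: 0.0875
gripper_force: 0.0
t 14.0 grasp [0.4825 0.0882 0.1367] rpy [ 1.7994e+02 -3.0000e-02 -9.3540e+01] F [0.2 0.2 0.2] open 0.0875 gf 0.0
shift(ideal tool axes) [-0.121 -0.059  3.389] turn [ 0.01  -0.005 -0.023]
```

View pics/scene5.png

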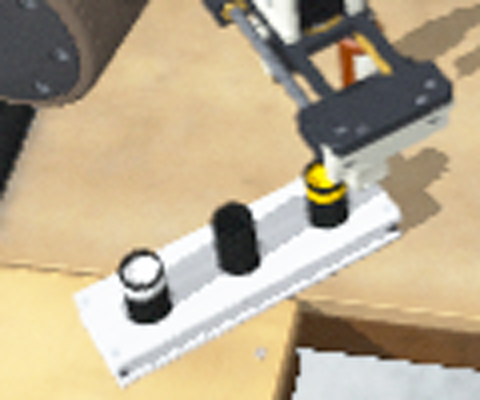

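The plain tube stands in the middle hole at crop (236,238), at the same depth as the white-banded one at (147,285). The yellow one is at (326,195). Next I lower onto it.

```bash

python3 -m handwheel '[[1,0,0,0,0,0,0],[1,0,0,0,0,0,0]]'
python3 -c "
from h import *
go(.4841,.0911,.052)"
```

```text
clock: 14.3
tool_pos: [0.4833, 0.0908, 0.296]
orientation: [180.0, -0.0, -93.4]
force: [-0.1, 0.4, -0.2]
opening: 0.0874
gripper_force: 0.0
t 14.3 grasp [0.4833 0.0908 0.137 ] rpy [ 1.7999e+02 -1.0000e-02 -9.3370e+01] F [-0.1  0.4 -0.2] open 0.0874 gf 0.0
shift(ideal tool axes) [-0.015 -0.032  3.401] turn [ 0.001 -0.001  0.005]
```

```bash

python3 -m handwheel '[[1,0,-0.03,0.8,0,0,0],[1,0,0,0.8,0,0,0],[1,0,0,0.8,0,0,0],[1,0,0,0.6,0,0,0],[1,0,0,0.4,0,0,0]]'
python3 -m handwheel '[[1,0,0,0,0,0,0],[1,0,0,0,0,0,0]]'
python3 -m handwheel '[[-1,0,0,0,0,0,0],[-1,0,0,0,0,0,0],[-1,0,0,0,0,0,0],[-1,0,0,0,0,0,0],[-1,0,0,0,0,0,0]]'
python3 -m handwheel '[[-1,0,0,0,0,0,0],[-1,0,0,0,0,0,0],[-1,0,0,0,0,0,0]]'
python3 -c "
from h import *
go(.4841,.0911,.22)"
```

```text
clock: 14.92
tool_pos: [0.4839, 0.0908, 0.2104]
orientation: [180.0, -0.0, -93.4]
force: [-0.2, -0.3, 0.3]
opening: 0.0875
gripper_force: 0.0
clock: 15.18
tool_pos: [0.4842, 0.0907, 0.2116]
orientation: [-180.0, 0.0, -93.4]
force: [0.4, 0.5, 0.8]
opening: 0.0879
gripper_force: 0.0
clock: 15.8
tool_pos: [0.4839, 0.0904, 0.2112]
orientation: [-180.0, 0.0, -93.4]
force: [1.1, 0.7, 0.7]
opening: 0.0432
gripper_force: 0.0
clock: 16.18
tool_pos: [0.4839, 0.0904, 0.2111]
orientation: [180.0, -0.0, -93.4]
force: [0.4, -0.2, -0.2]
opening: 0.0266
gripper_force: 30.0
t 16.18 grasp [0.4839 0.0904 0.0521] rpy [180.    -0.   -93.39] F [ 0.4 -0.2 -0.2] open 0.0266 gf 30.0
shift(ideal tool axes) [-2.700e-02 -6.000e-03 -6.715e+00] turn [ 0.    -0.     0.001]
```

Gripped. I lift it straight up to 0.22 and check in the scene view that the yellow tube came along.

```bash

python3 -m handwheel '[[-1,0,0,-0.4,0,0,0],[-1,0,0,-0.8,0,0,0],[-1,0,0,-1,0,0,0],[-1,0,0,-1,0,0,0],[-1,0,0,-1,0,0,0]]' >/dev/null
python3 -m handwheel '[[-1,0,0,-1,0,0,0],[-1,0,0,-1,0,0,0],[-1,0,0,-0.5,0,0,0],[-1,0,0,0,0,0,0],[-1,0,0,0,0,0,0]]'
python3 - <<'E'
from h import *
go(.5815,-.214,.22)
np.set_printoptions(precision=4,suppress=True)
s=snapshot("scene");V=cv2.cvtColor(s["color"],cv2.COLOR_RGB2HSV)
y=(V[...,0]>18)&(V[...,0]<35)&(V[...,1]>200)&(V[...,2]>120)
print([(tuple(map(int,q[0])),q[1]) for q in blobs(y,5)])
# window edge profile through both axes, scene view
g=cv2.cvtColor(s["color"],cv2.COLOR_RGB2GRAY);print(g[165:189,252:286])
E
```

```text
clock: 17.42
tool_pos: [0.4836, 0.0903, 0.3778]
orientation: [179.9, -0.0, -93.4]
force: [0.6, 0.1, -0.5]
opening: 0.027
gripper_force: 30.0
t 17.43 grasp [0.4834 0.0902 0.2188] rpy [ 1.7993e+02 -3.0000e-02 -9.3410e+01] F [ 0.6  0.1 -0.5] open 0.027 gf 30.0
shift(ideal tool axes) [11.914 -4.639 -0.049] turn [ 0.012 -0.005 -0.001]
[]
[[ 83  80  75  82  79  78  73  87  93 118 128 160 164 154 161 162 161 159
  161 158 162 162 164 153 169 185 180 180 139  76  68  83 101  98]
 [ 78  79  79  76  82  89  97 119 141 140 152 159 157 159 158 160 160 161
  161 159 158 164 161 157 148 164 151 127 128 109  78  58  82  84]
 [ 83  81  85  90 100 123 157 154 148 161 163 159 158 160 163 162 162 161
  159 159 158 157 133 113 112 115 124 126 130 127 104  68  62  65]
 [ 90 103 125 125 130 144 153 157 156 156 154 160 156 160 159 163 166 159
  155 156 130 111 115 115 113 113 113 121 128 125 116  92  67  55]
 [123 164 161 152 160 159 158 156 158 158 157 163 171 180 183 176 165 151
  126 118 114 116 115 113 110 112 110 115 121 125 127 118  94  66]
 [143 152 162 160 154 154 158 157 158 162 176 214 240 248 24
[... 1919 characters left out ...]
 130 170 177 166 160 164 162 158 159 136 112 108 112 111 145 163 162
  132 110 109 112 109 116 115 114 115 111 113 112 113 114 119 118]
 [ 84  84 135 172 170 163 159 160 159 159 158 139 111 106 109 109 110 112
  111 111 110 111 110 111 111 110 113 114 114 115 118 114 113 107]
 [ 82  85  85 135 169 171 159 163 163 162 162 160 133 112 109 110 108 110
  111 111 112 110 109 107 111 115 114 116 117 112 112 106 104 104]
 [ 82  83  81  84 142 176 169 163 160 159 159 156 129 111 111 112 111 109
  113 108 109 113 110 109 113 113 117 113 106 105 106 102 101 102]
 [ 84  85  83  85  82 149 175 166 163 157 155 129 108 113 108 108 112 110
  111 109 112 112 112 116 116 110 107 105 104 102 100  77  49  51]]
```

No yellow is visible because the finger hides the band, but the grip width of 27 mm shows the tube is held. The estimates of the window's centre agree at (0.581, -0.215). I carry the tube over the frame at height.

```bash

python3 -m handwheel '[[-1,0.6,-0.23,0,0,0,0],[-1,0.95,-0.37,0,0,0,0],[-1,0.95,-0.37,0,0,0,0],[-1,0.95,-0.37,0,0,0,0],[-1,0.95,-0.37,0,0,0,0]]' >/dev/null
python3 -m handwheel '[[-1,0.95,-0.37,0,0,0,0],[-1,0.95,-0.37,0,0,0,0],[-1,0.95,-0.37,0,0,0,0],[-1,0.95,-0.37,0,0,0,0],[-1,0.95,-0.37,0,0,0,0]]' >/dev/null
python3 -m handwheel '[[-1,0.95,-0.37,0,0,0,0],[-1,0.95,-0.37,0,0,0,0],[-1,0.9,-0.34,0,0,0,0],[-1,0,0,0,0,0,0],[-1,0,0,0,0,0,0]]'
python3 - <<'E'
from h import *
np.set_printoptions(precision=4,suppress=True)
go(.581,-.2153,.102)
s=snapshot("top");cv2.imwrite("pics/top6.png",cv2.resize(s["color"][80:260,150:390,::-1],None,fx=3,fy=3,interpolation=2))
s=snapshot("scene");print(plane(s,[(267.9,176),(267.6,176.8)],.048))
E
```

```text
clock: 19.35
tool_pos: [0.5817, -0.215, 0.3779]
orientation: [179.9, 0.0, -93.4]
force: [-0.5, 0.5, 0.1]
opening: 0.0266
gripper_force: 30.0
t 19.35 grasp [ 0.5815 -0.215   0.2189] rpy [179.92   0.01 -93.43] F [-0.5  0.5  0.1] open 0.0266 gf 30.0
shift(ideal tool axes) [0.013 0.021 4.675] turn [ 0.013  0.002 -0.005]
[[ 0.5815 -0.2155  0.048 ]
 [ 0.5794 -0.2126  0.048 ]]
```

View pics/top6.png

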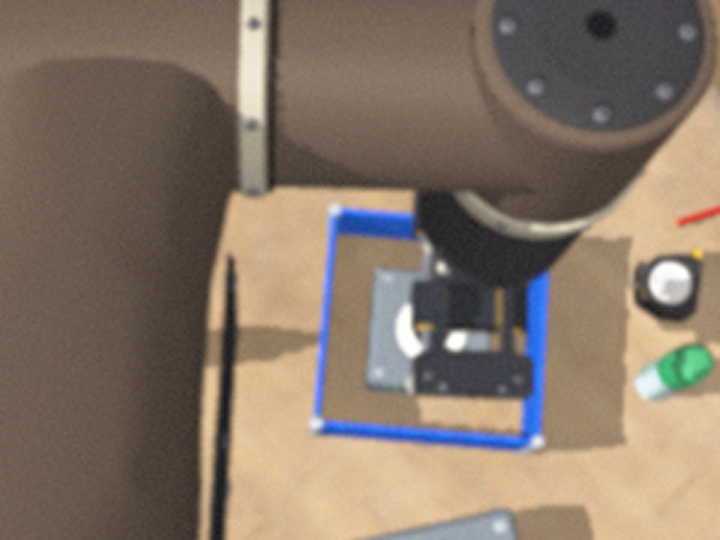

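The top crop shows the gripper over the open frame at (470,330), with part of the light plate visible at (405,330) and the tube hidden by the fingers. The scene rays put the window at (0.5815,-0.2155) and (0.579,-0.213), which matches. I lower to 1 cm above the window.

```bash

python3 -m handwheel '[[-1,0,0.02,0.8,0,0,0],[-1,0,0,0.9,0,0,0],[-1,0,0,0.9,0,0,0],[-1,0,0,0.8,0,0,0],[-1,0,0,0,0,0,0]]'
python3 -m handwheel '[[-1,0,0,0.5,0,0,0],[-1,0,0,0.4,0,0,0],[-1,0,0,0.2,0,0,0],[-1,0,0,0,0,0,0],[-1,0,0,0,0,0,0]]'
python3 - <<'E'
from h import *
go(.581,-.2153,.102)
s=snapshot("top");cv2.imwrite("pics/top7.png",cv2.resize(s["color"][140:240,240:350,::-1],None,fx=5,fy=5,interpolation=2))
E
```

```text
clock: 20.08
tool_pos: [0.581, -0.214, 0.2924]
orientation: [179.8, 0.0, -93.4]
force: [0.2, -0.2, 0.1]
opening: 0.0269
gripper_force: 30.0
clock: 20.7
tool_pos: [0.5817, -0.2147, 0.2664]
orientation: [-180.0, -0.0, -93.4]
force: [-0.3, -0.3, 0.1]
opening: 0.0266
gripper_force: 30.0
t 20.7 grasp [ 0.5818 -0.2147  0.1074] rpy [-1.7998e+02 -1.0000e-02 -9.3390e+01] F [-0.3 -0.3  0.1] open 0.0266 gf 30.0
shift(ideal tool axes) [0.025 0.029 0.217] turn [-0.004 -0.001  0.002]
```

View pics/top7.png

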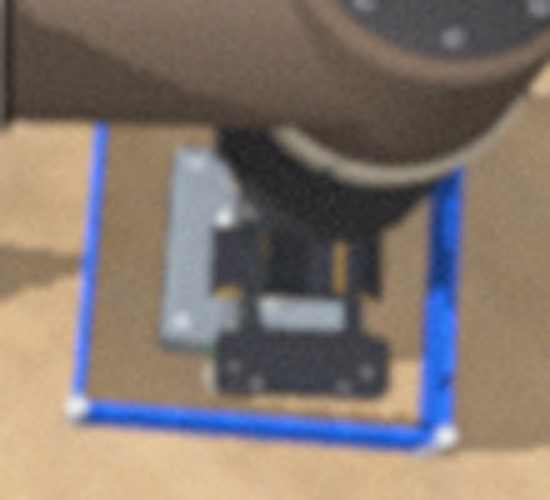

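The crop shows the gripper centred inside the frame and clear of all the walls. Now the last 5 mm and settle.

```bash

python3 -m handwheel '[[-1,0.02,0.02,0.1,0,0,0],[-1,0,0,0.1,0,0,0],[-1,0,0,0,0,0,0],[-1,0,0,0,0,0,0],[-1,0,0,0,0,0,0]]'
python3 -m handwheel '[[-1,0,0,0,0,0,0],[-1,0,0,0,0,0,0],[-1,0,0,0,0,0,0],[-1,0,0,0,0,0,0]]'
python3 - <<'E'
from h import *
go(.581,-.2153,.102)
s=snapshot("scene");V=cv2.cvtColor(s["color"],cv2.COLOR_RGB2HSV)[240:300,130:225]
print("dark blobs in rack crop",[(tuple(map(int,q[0])),q[1]) for q in blobs(V[...,2]<60)])
E
```

```text
clock: 21.38
tool_pos: [0.5811, -0.2151, 0.2612]
orientation: [-180.0, -0.0, -93.4]
force: [0.5, 0.2, -1.2]
opening: 0.0269
gripper_force: 30.0
clock: 21.88
tool_pos: [0.581, -0.2151, 0.2612]
orientation: [180.0, 0.0, -93.4]
force: [-1.2, -1.0, -0.8]
opening: 0.0272
gripper_force: 30.0
t 21.88 grasp [ 0.581  -0.2151  0.1022] rpy [180.     0.   -93.39] F [-1.2 -1.  -0.8] open 0.0272 gf 30.0
shift(ideal tool axes) [0.009 0.    0.006] turn [0.    0.    0.002]
dark blobs in rack crop [((44, 11, 11, 18, 150), array([48.65, 19.44])), ((22, 32, 11, 9, 54), array([27.22, 36.81]))]
```

The tube is held still at the target with no contact force. The plain tube stands in the middle hole and the white-banded one is in its place.

```bash
python3 -c "
from plant import *
print(close_job())"
```

```text
the job is handed in; nothing more can be done
None
```

The job is handed in: the plain tube is released and fully down in the rack's middle hole, and the yellow-banded tube is held upright and still over the window, about 1 cm above it by the measured pose (the fingers hid it from both cameras), at about 22 s of the 61 s allowed.

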